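# Feel out the high pad of a drill-stand base plate

### The job

The five steel pads on the drill-stand base plate are loose in their bores, so how high they stand now tells nothing; one of their hidden stops is about 4 mm too high. Pick up the steel plug and with its foot press every pad gently down to its stop (no more than about 20 N) to find the pad that stops higher than the rest, then leave the plug standing upright on the middle of that pad to mark it. Touch the pads and plate with the plug only, and leave the other things on the shelf where they are.

Things in the scene. Friction and masses are not known exactly. Their poses are not given: they have to be found in the camera images.
- plug_mid (a point): The plug: a loose plain steel round bar standing upright on the shelf, 80 mm tall, 30 mm across (the lowest 12 mm narrow to a flat foot 24 mm across), about 360 g. This point is its centre, 40 mm above its foot; z is its length.
- plate: Grey cast drill-stand base plate, fixed to the shelf, 180 x 180 mm, top face 32 mm above the shelf. Origin under its centre on the shelf, z up, x and y along its edges. It carries five round flat steel pads on stems, one over each spot_1..5. Four of their hidden stops lie within 1 mm of each other (pad top 43 to 44 mm above the shelf when pressed home), one is about 4 mm higher (48 mm). A stop gives 1 mm per 10 N and springs back.
- spot_1 (a point): Point on the plate's top face (32 mm above the shelf) on the axis of the far left pad, at plate x +50, y +50 mm. It does not move with the pad.
- pad_1 (a joint): Height (m, up) of the far left pad (over spot_1; 36 mm across, 8 mm thick) above the lowest point of its travel; its top is at 43 mm above the shelf plus this. 0.0072 to 0.0095 at the start, which tells nothing of its stop. It slides stiffly (2 N friction), stays where left; let go after pressing home it reads 0 to 0.001, on the high stop 0.005.
- spot_2 (a point): Point on the plate's top face (32 mm above the shelf) on the axis of the far right pad, at plate x +50, y -50 mm. It does not move with the pad.
- pad_2 (a joint): Height (m, up) of the far right pad (over spot_2; 36 mm across, 8 mm thick) above the lowest point of its travel; its top is at 43 mm above the shelf plus this. 0.0072 to 0.0095 at the start, which tells nothing of its stop. It slides stiffly (2 N friction), stays where left; let go after pressing home it reads 0 to 0.001, on the high stop 0.005.
- spot_3 (a point): Point on the plate's top face (32 mm above the shelf) on the axis of the near left pad, at plate x -50, y +50 mm. It does not move with the pad.
- pad_3 (a joint): Height (m, up) of the near left pad (over spot_3; 36 mm across, 8 mm thick) above the lowest point of its travel; its top is at 43 mm above the shelf plus this. 0.0072 to 0.0095 at the start, which tells nothing of its stop. It slides stiffly (2 N friction), stays where left; let go after pressing home it reads 0 to 0.001, on the high stop 0.005.
- spot_4 (a point): Point on the plate's top face (32 mm above the shelf) on the axis of the near right pad, at plate x -50, y -50 mm. It does not move with the pad.
- pad_4 (a joint): Height (m, up) of the near right pad (over spot_4; 36 mm across, 8 mm thick) above the lowest point of its travel; its top is at 43 mm above the shelf plus this. 0.0072 to 0.0095 at the start, which tells nothing of its stop. It slides stiffly (2 N friction), stays where left; let go after pressing home it reads 0 to 0.001, on the high stop 0.005.
- spot_5 (a point): Point on the plate's top face (32 mm above the shelf) on the axis of the middle pad, at plate x +0, y +0 mm. It does not move with the pad.
- pad_5 (a joint): Height (m, up) of the middle pad (over spot_5; 36 mm across, 8 mm thick) above the lowest point of its travel; its top is at 43 mm above the shelf plus this. 0.0072 to 0.0095 at the start, which tells nothing of its stop. It slides stiffly (2 N friction), stays where left; let go after pressing home it reads 0 to 0.001, on the high stop 0.005.
- jar_a: Empty open glass jar, 72 mm across, 100 mm tall; bystander, origin at its underside. Leave it alone.
- jar_b: Empty open glass jar, 68 mm across, 85 mm tall; bystander, origin at its underside. Leave it alone.
- funnel: White plastic funnel standing mouth down, 100 mm across, 105 mm tall; bystander, origin at its underside. Leave it alone.
- scraper: Putty scraper lying flat along its x, black handle and stainless blade, 190 mm long, 70 mm wide; bystander, origin at its underside. Leave it alone.
- chuck_key: Chunky black plastic drill chuck key, a T lying flat, 115 mm long, cross bar 92 mm, 22 mm high; bystander, origin at its underside. Leave it alone.
- socket: Short hollow steel socket standing up, 28 mm across, 35 mm tall; bystander, origin at its underside. Leave it alone.
- plug: The same plug as plug_mid; its origin is the centre of its foot.
Mind the look-alikes: they are no part of the job. Several things look just like the plug: the one meant starts nearest to the robot's base.

How it is judged:
By the outcome, as a careful person would: the job done as asked, in the order asked, and still so for the second after the job is handed in, with the robot touching nothing.
It also fails if it takes over 54 s, if anything falls off the work surface, if the arm or the gripper's body presses on something with over 40 N, if the wrist force passes 120 N, or if a joint passes its speed limit or range.

### The arm

A 6-joint arm with a two-finger parallel gripper is mounted at the origin on the work surface. World frame = base frame: x ahead of the robot, y to its left, z up, the work surface at z = 0. Lengths are in m, angles in degrees, forces in N, time in s.
With the tool pointing down it reaches from about 0.4 to 0.825 m from the base axis. Payload 7 kg.
Tool frame: the origin (TCP) lies midway between the tips of the shut fingers; the grasp point (between the pads) lies 19 mm behind it; z points along the fingers, y is the line along which they close (so a half turn about z gives the same grasp; the last joint's range is limited). The gripper opens to 88 mm and grips with 3 to 60 N. Pads are 19 mm wide; open, the fingers measure 130 mm over their backs; the gripper's body (78 mm by 193 mm) begins 47 mm behind the grasp point.
Start: joints at [90.705, 20.546, 0.682, 0, -70.136, -16.507], TCP at [0.184, 0.649, 0.227] pointing down, gripper open.
Joint ranges: [-176.03, 176.03], [-82.01, 121.73], [-58.28, 71.71], [-173.87, 95.51], [-174.79, -0.11], [-173.66, 173.66]. Speed limits (degrees/s): [136.94, 136.94, 172.46, 180, 180, 180].

### API

Orientations are given as [roll, pitch, yaw] about the fixed x, y, z axes, in that order (R = Rz(yaw) Ry(pitch) Rx(roll)).
In Python, from plant import r, eyes, workorder gives the robot as it stands.
- The arm moves only by the tool step_arm, never from a script. Its argument "plan" is a list of rows, each a list of 5 numbers: the shift along the tool's x, y, z each as a share of 25 cm, from -1 to 1, then the turn about the tool's z as a share of 60 degrees, from -1 to 1, then the finger opening in mm, from 0 to 87.6. In form: [[x, y, z, turn, jaw], ...]. A call has 1 to 12 rows; each row is the pose to reach, as a shift and turn from the pose commanded when the call began, along the tool's axes at that moment; what a row does not reach only later rows make up. A row lasts 1/12 s, in which the tool goes at most 41.7 mm and 7.16 degrees, less where a joint would pass 70% of its speed; a pose out of reach is approached as far as the arm can. A call with a number of a shift or a turn outside -1 to 1 is refused whole. A call with a gripper value outside its range is refused whole. The fingers move at their own pace and stop on an object; "newtons" is the grip in N (left out, the last holds). Time passes only in rows, so rows that repeat a pose let the fingers close. It gives the time, the measured TCP pose, the force, the opening and the grip force at its end, in the units of the state.
- r.get_state(): the state, without advancing time (a new reading comes with each control period).
- eyes.capture(name): name is "side" or "top" or "wrist"; returns the picture (420x560x3 uint8, red, green, blue); there is no depth.
- eyes.camera_model(name): a dict with "fov_y" (degrees; the focal length in pixels is half the picture's height over the tangent of half this angle, whatever the lens; pixels are square), "cx", "cy" (the principal point, pixels), "world_to_cam" (4x4, takes a point from world to camera coordinates); the wrist camera has in their place "hand_eye" (4x4, takes a point from camera to tool coordinates, whose origin is the TCP and whose axes are the flange's). Camera axes: x right, y up, looking along -z (the intrinsics and any distortion apply to the point x, -y, -z); pixel columns grow to the right and rows downward; lengths in m; the calibration is good to about 2 mm. A picture is of the moment at which its call begins: read the wrist's pose just before it. camera_model takes no time and is no camera call.
- workorder.close_job(): hands the job in; it is judged then, once.
The state is a dict: "time_s": time; "joints": joint angles; "qd": joint speeds; "joint_torque": joint torques, N m; "tcp_pos": TCP position; "eef_rot": TCP orientation; "contact_force": force on the tool from outside, world axes, zero at the start; "moment": the same for the moment, N m; "gripper_width": finger opening in m; "gripper_force": force on a finger pad.
Only numpy, scipy, OpenCV 4.12 (cv2) and the standard library are available. Lean on these libraries where they do the work, as an engineer would, in place of code of your own. Each camera call takes 0.05 s, during which the arm holds its last target. There are 200 camera calls.

## Working session

There is one attempt and no reset: what is moved stays moved. The work goes in short steps, Python scripts to look and compute and a tool call to move; the robot and the scene stay as the last step left them, time stands still between calls to the robot, and variables do not carry over. Pictures are saved under pics/ and viewed, at most 10 in all, crops included, and the job is handed in when it is done.

Besides the shell and the picture viewer there is one more tool, called after "Request:" in YAML: its name, and indented under it one key for each argument. step_arm: Moves the arm, as the interface text tells. Its arguments: {"type":"object","properties":{"plan":{"type":"array"},"newtons":{"type":"number"}},"required":["plan"]}

```bash
ls; mkdir -p pics; python3 - <<'E'
from plant import r, eyes, workorder
import cv2,json
s=r.get_state();print(s)
for n in("top","side","wrist"):
    m=eyes.camera_model(n);print(n,{k:(v.tolist() if hasattr(v,'tolist') else v) for k,v in m.items()})
    cv2.imwrite(f"pics/{n}0.png",eyes.capture(n)[:,:,::-1])
E
```

```text
pics
{'time_s': 0.0, 'joints': array([ 9.07046434e+01,  2.05917646e+01,  6.32069766e-01, -2.16403518e-02,
       -7.01361000e+01, -1.65070963e+01]), 'qd': array([-0.04224044, -0.05554721, -0.01692636,  0.0817017 ,  0.02516148,
        0.06664156]), 'joint_torque': array([ 2.00795825e-03, -5.82716060e+01,  2.93054152e+01,  6.99746087e+00,
        6.78650526e-03, -1.59403389e-04]), 'tcp_pos': array([0.18369827, 0.64899135, 0.22560125]), 'eef_rot': array([ 1.79902373e+02, -7.71678493e-03, -1.58098165e+01]), 'contact_force': array([ 0.0157913 , -0.03276336, -0.99320712]), 'moment': array([ 0.00821708, -0.0310858 , -0.03934214]), 'gripper_force': 0.0, 'gripper_width': 0.08750861595854524}
top {'fov_y': 48.939070318792965, 'cx': 273.9097413459029, 'cy': 202.3685700558913, 'world_to_cam': [[-0.02532579251456404, -0.9996024274289018, 0.012393196188092715, 0.09769524127795341], [0.9869496327081605, -0.023029284077866138, 0.1593740084583676, -0.6019325809495684], [-0.1590252392884102, 0.016267733496349326, 0.9871404834754551, -1.425342598598899], [0.0, 0.0, 0.0, 1.0]]}
side {'fov_y': 55.5689212879533, 'cx': 277.74859132416447, 'cy': 210.18311405587423, 'world_to_cam': [[-0.9988134788138845, -0.04587490424350225, -0.0163440417386782, 0.6112103421764694], [0.025094040898819815, -0.7724468405535873, 0.6345834599405732, 0.03968291775537445], [-0.04173635886220207, 0.6334203751691528, 0.7726815027354382, -1.2305250600152666], [0.0, 0.0, 0.0, 1.0]]}
wrist {'fov_y': 65.30689660201355, 'cx': 274.82178321676633, 'cy': 209.61088031617615, 'hand_eye': [[-0.00011600688799689593, 0.9514737558511724, 0.30772987906419674, 0.08543165863558465], [0.9999985008777468, 0.0006420277811261437, -0.0016081177157229985, -0.0002939819059593063], [-0.0017276529342716994, 0.30772923118675527, -0.9514724039553366, -0.15801355918547189], [0.0, 0.0, 0.0, 1.0]]}
```

View pics/top0.png

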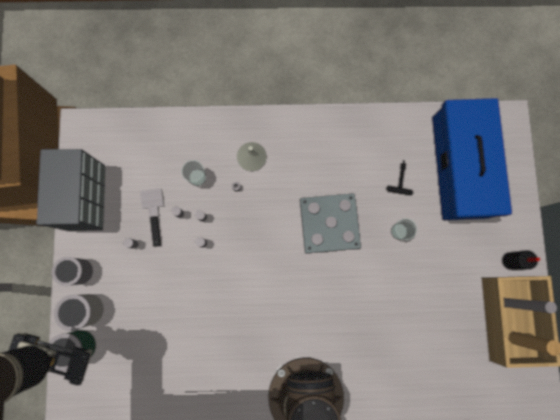

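View pics/side0.png

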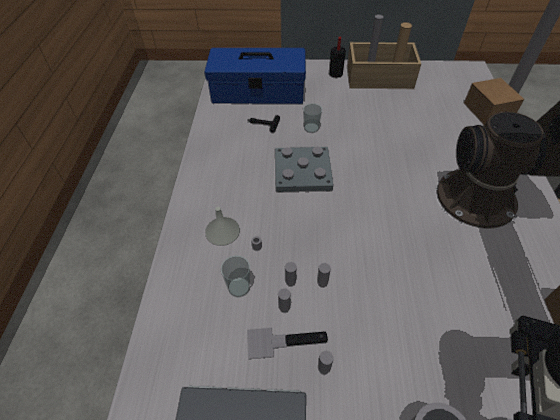

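The top view shows four bars at (178,212), (202,216), (201,242) and (131,243), and the plate with its pads around (331,222). In the side view the likely nearest bar is at (324,275).

```bash
cat > h.py <<'E'
import numpy as np, cv2
from plant import r, eyes, workorder
from scipy.spatial.transform import Rotation as Ro
def cam(n,s=None):
    m=eyes.camera_model(n)
    f=210/np.tan(np.radians(m['fov_y']/2))
    if 'world_to_cam' in m: W=np.array(m['world_to_cam'])
    else:
        s=s or r.get_state();T=np.eye(4);T[:3,:3]=Ro.from_euler('xyz',s['eef_rot'],degrees=True).as_matrix();T[:3,3]=s['tcp_pos']
        W=np.linalg.inv(T@np.array(m['hand_eye']))
    return f,m['cx'],m['cy'],W
def at_z(c,px,z):
    f,cx,cy,W=c;C=np.linalg.inv(W)
    d=C[:3,:3]@np.array([(px[0]-cx)/f,-(px[1]-cy)/f,-1]);o=C[:3,3]
    return o+d*(z-o[2])/d[2]
def proj(c,p):
    f,cx,cy,W=c;q=W[:3,:3]@np.array(p)+W[:3,3]
    return np.array([cx-f*q[0]/q[2],cy+f*q[1]/q[2]])
E
python3 - <<'E'
from h import *
t=cam('top');s=cam('side')
print('plugs top');
for p in[(178,212),(202,216),(201,242),(131,243)]:
    q=at_z(t,p,.04);print(q.round(3),np.hypot(*q[:2]).round(3),'side',proj(s,q).round(0))
print('pads')
for p in[(313,208),(345,205),(331,222),(317,239),(349,237)]:
    q=at_z(t,p,.051);print(q.round(3),proj(s,q).round(0))
for p in [(237,187),(251,155),(197,178),(401,231)]: print(at_z(t,p,.05).round(3))
for n in('top','side'):
    im=cv2.imread(f'pics/{n}0.png')
    a=im[175:265,110:230] if n=='top' else im[240:390,240:350]
    b=im[185:262,290:370] if n=='top' else im[135:200,260:345]
    k=[cv2.resize(z,(400,400*z.shape[0]//z.shape[1]),interpolation=cv2.INTER_CUBIC)[:290] for z in(a,b)]
    k=[cv2.copyMakeBorder(z,0,290-z.shape[0],0,0,cv2.BORDER_CONSTANT) for z in k]
    row=np.hstack(k); out=row if n=='top' else np.vstack([out,row])
cv2.imwrite('pics/crop.png',out)
E
```

```text
plugs top
[0.581 0.39  0.04 ] 0.7 side [283. 300.]
[0.567 0.313 0.04 ] 0.647 side [289. 273.]
[0.484 0.316 0.04 ] 0.578 side [322. 276.]
[0.486 0.537 0.04 ] 0.724 side [323. 363.]
pads
[ 0.583 -0.041  0.051] [288. 172.]
[ 0.59  -0.143  0.051] [286. 150.]
[ 0.536 -0.096  0.051] [302. 160.]
[ 0.484 -0.05   0.051] [319. 171.]
[ 0.487 -0.151  0.051] [318. 149.]
[0.656 0.2   0.05 ]
[0.761 0.153 0.05 ]
[0.689 0.328 0.05 ]
[ 0.503 -0.317  0.05 ]
```

View pics/crop.png

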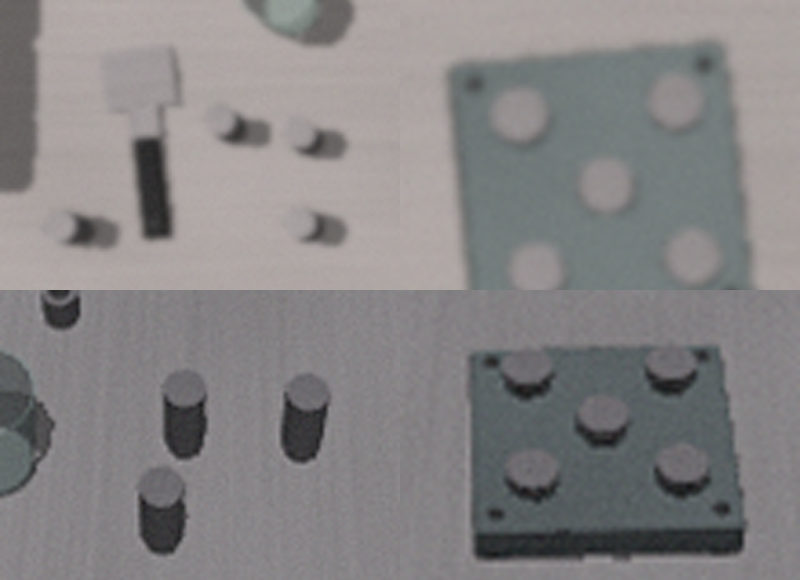

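View pics/wrist0.png

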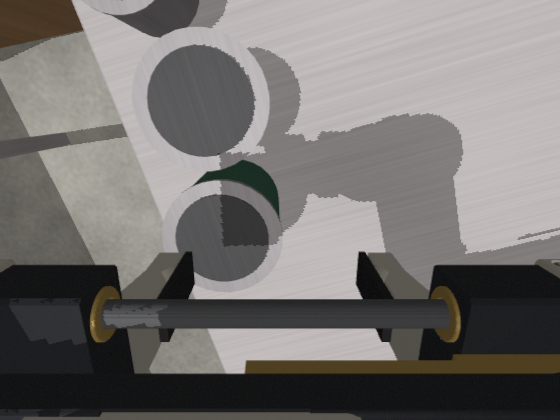

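Crop: the plug's top face is at about top (201.5,241.6) and side (324.4,267.8). The pads in the top view are at (314,208), (345,205), (331,222), (317,239) and (348,236). The wrist view shows only mugs so far.

```bash
cat >> h.py <<'E'
def shift(p,s=None):
    "tool-axes shift to TCP target p, shares of 25 cm"
    s=s or r.get_state();R=Ro.from_euler('xyz',s['eef_rot'],degrees=True).as_matrix()
    return (R.T@(np.array(p)-s['tcp_pos'])/.25).round(4)
E
python3 - <<'E'
from h import *
t=cam('top');s=cam('side')
a=at_z(t,(201.5,241.6),.08);b=at_z(s,(324.4,267.8),.08);print(a,b)
P=np.array([at_z(t,p,.0515)[:2] for p in[(314,208),(345,205.2),(317.4,238.6),(348.4,236),(331.2,222)]])
Q=np.array([at_z(s,(260+(u-400)/4.706,135+(v-290)/4.706),.0515)[:2] for u,v in [(532,468),(527,366),(682,467),(670,364),(602,412)]])
print(P.round(4),Q.round(4),(P.mean(0),Q.mean(0)))
m=(a+b)/2
print(m,shift([m[0],m[1],.2]))
E
```

```text
[0.48203773 0.30910951 0.08      ] [0.48030515 0.31753048 0.08      ]
[[ 0.5824 -0.044 ]
 [ 0.5891 -0.1432]
 [ 0.4848 -0.0509]
 [ 0.4907 -0.149 ]
 [ 0.5363 -0.0967]] [[ 0.5808 -0.0378]
 [ 0.5872 -0.1369]
 [ 0.4819 -0.0417]
 [ 0.4881 -0.1417]
 [ 0.5349 -0.0924]] (array([ 0.53666343, -0.09674678]), array([ 0.53458189, -0.09008407]))
[0.48117144 0.31331999 0.08      ] [1.5106 0.9682 0.1047]
```

Request:
step_arm:
  plan:
    - [1.0, 0.64, 0.1, -0.263, 87]
    - [1.0, 0.64, 0.1, -0.263, 87]
    - [1.0, 0.64, 0.1, -0.263, 87]
    - [1.0, 0.64, 0.1, -0.263, 87]
    - [1.0, 0.64, 0.1, -0.263, 87]
    - [1.0, 0.64, 0.1, -0.263, 87]
    - [1.0, 0.64, 0.1, -0.263, 87]
    - [1.0, 0.64, 0.1, -0.263, 87]

```text
time_s: 0.82
tcp_pos: [0.3831, 0.4227, 0.2009]
eef_rot: [179.9, 0.0, -0.2]
contact_force: [-0.4, 0.2, -0.4]
gripper_width: 0.0869
gripper_force: 0.0
```

```bash
python3 - <<'E'
from h import *
s=r.get_state();print(s['tcp_pos'],s['eef_rot'],shift([.425,.313,.2],s),s['time_s'])
E
```

```text
[0.38309279 0.42268219 0.20093773] [ 1.79893607e+02  4.71631227e-02 -2.20162430e-01] [0.1693 0.4381 0.0044] 0.8167
```

Request:
step_arm:
  plan:
    - [0.39, 0.438, 0, 0, 87]
    - [0.39, 0.438, 0, 0, 87]
    - [0.39, 0.438, 0, 0, 87]
    - [0.39, 0.438, 0, 0, 87]
    - [0.39, 0.438, 0, 0, 87]
    - [0.39, 0.438, 0, 0, 87]
    - [0.39, 0.438, 0, 0, 87]

```text
time_s: 1.4
tcp_pos: [0.4781, 0.3179, 0.2014]
eef_rot: [180.0, 0.0, -0.1]
contact_force: [-0.2, 1.0, -0.2]
gripper_width: 0.0868
gripper_force: 0.0
```

```bash
python3 - <<'E'
from h import *
s=r.get_state();print(s['tcp_pos'],s['eef_rot'],s['time_s'])
cv2.imwrite('pics/w1.png',eyes.capture('wrist')[:,:,::-1])
print(proj(cam('wrist',s),[.481,.313,.08]))
E
```

```text
[0.47813736 0.31788423 0.20137046] [ 1.79992371e+02  1.66802776e-02 -5.73278124e-02] 1.4
[279.62625652 201.09267769]
```

View pics/w1.png

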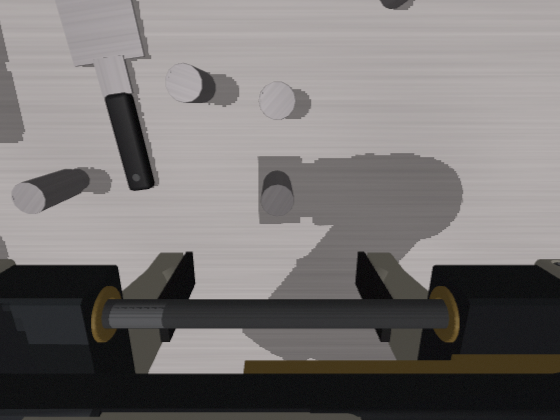

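The plug's top is at (278,200) in the wrist view, within 2 px of my estimate.

```bash
python3 - <<'E'
from h import *
s=r.get_state();print(s['tcp_pos'])
c=cam('wrist',s); p=at_z(c,(278,200),.08);print(p,shift([p[0],p[1],.042],s))
E
```

```text
[0.47788355 0.31831174 0.20141606]
[0.48175745 0.31489    0.08      ] [0.0156 0.0137 0.6377]
```

Request:
step_arm:
  plan:
    - [0.0156, 0.0137, 0.36, 0, 87]
    - [0.0156, 0.0137, 0.36, 0, 87]
    - [0.0156, 0.0137, 0.36, 0, 87]
    - [0.0156, 0.0137, 0.36, 0, 87]
    - [0.0156, 0.0137, 0.36, 0, 87]

```text
time_s: 1.87
tcp_pos: [0.4824, 0.3155, 0.1127]
eef_rot: [180.0, -0.0, 0.1]
contact_force: [0.2, 0.2, 0.4]
gripper_width: 0.087
gripper_force: 0.0
```

```bash
python3 - <<'E'
from h import *
s=r.get_state();print(s['tcp_pos'],s['eef_rot'],s['time_s'],s['contact_force'])
print(shift([.4818,.3149,.042],s))
E
```

```text
[0.482384   0.31550877 0.11269654] [ 1.79974241e+02 -3.69990020e-02  7.56423752e-02] 1.8667 [0.16158141 0.15475774 0.37659049]
[-0.0025  0.0023  0.2828]
```

Aligned within 1 mm, so I descend and close.

Request:
step_arm:
  plan:
    - [0, 0.002, 0.14, 0, 87]
    - [0, 0.002, 0.283, 0, 87]
    - [0, 0.002, 0.283, 0, 87]
    - [0, 0.002, 0.283, 0, 87]
    - [0, 0.002, 0.283, 0, 28]
    - [0, 0.002, 0.283, 0, 28]
    - [0, 0.002, 0.283, 0, 28]
    - [0, 0.002, 0.283, 0, 28]
    - [0, 0.002, 0.283, 0, 28]
    - [0, 0.002, 0.283, 0, 28]
    - [0, 0.002, 0.283, 0, 28]
    - [0, 0.002, 0.283, 0, 28]
  newtons: 50

```text
time_s: 2.87
tcp_pos: [0.4822, 0.3139, 0.0409]
eef_rot: [180.0, -0.0, -0.0]
contact_force: [0.1, -0.5, 0.0]
gripper_width: 0.0394
gripper_force: 0.0
```

Request:
step_arm:
  plan:
    - [0, 0, 0, 0, 10]
    - [0, 0, 0, 0, 10]
    - [0, 0, 0, 0, 10]
    - [0, 0, 0, 0, 10]
    - [0, 0, 0, 0, 10]
    - [0, 0, 0, 0, 10]
  newtons: 55

```text
time_s: 3.37
tcp_pos: [0.4822, 0.314, 0.0408]
eef_rot: [-180.0, -0.0, -0.0]
contact_force: [-0.4, 0.1, 0.1]
gripper_width: 0.0294
gripper_force: 54.9
```

Request:
step_arm:
  plan:
    - [0, 0, -0.16, 0, 10]
    - [0, 0, -0.32, 0, 10]
    - [0, 0, -0.48, 0, 10]
    - [-0.05, 0.15, -0.64, 0, 10]
    - [-0.1, 0.3, -0.76, 0, 10]
    - [-0.1, 0.46, -0.8, 0, 10]
    - [-0.1, 0.62, -0.8, 0, 10]
    - [-0.1, 0.78, -0.8, 0, 10]
    - [-0.1, 0.94, -0.8, 0, 10]
    - [-0.1, 1, -0.8, 0, 10]

```text
time_s: 4.2
tcp_pos: [0.4552, 0.061, 0.2405]
eef_rot: [180.0, 0.1, -0.1]
contact_force: [0.8, 0.3, -3.5]
gripper_width: 0.0294
gripper_force: 54.9
```

Request:
step_arm:
  plan:
    - [0, 0.15, 0, 0, 10]
    - [0, 0.3, 0, 0, 10]
    - [0, 0.45, 0, 0, 10]
    - [0, 0.6, 0, 0, 10]
    - [0, 0.63, 0, 0, 10]
    - [0, 0.63, 0, 0, 10]
    - [0, 0.63, 0, 0, 10]

```text
time_s: 4.78
tcp_pos: [0.4562, -0.094, 0.2401]
eef_rot: [-180.0, 0.1, -0.2]
contact_force: [-0.0, -0.5, -3.5]
gripper_width: 0.029
gripper_force: 54.9
```

```bash
python3 - <<'E'
from h import *
s=r.get_state();print(s['tcp_pos'],s['eef_rot'],s['time_s'],s['contact_force'],s['gripper_width'])
cv2.imwrite('pics/w2.png',eyes.capture('wrist')[:,:,::-1])
E
```

```text
[ 0.45620433 -0.09396783  0.24007992] [-1.79978372e+02  8.94506018e-02 -1.56250510e-01] 4.7833 [-0.04732077 -0.53792827 -3.51016164] 0.02903932037117016
```

View pics/w2.png

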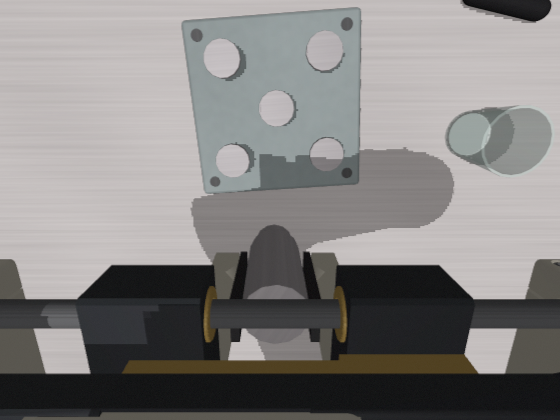

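Wrist view, pads: far left (222,58), far right (325,51), near left (233,160), near right (326,154), middle (277,108). The plug is held straight in the jaws.

```bash
cat >> h.py <<'E'
M=np.array([[.05,.05],[.05,-.05],[-.05,.05],[-.05,-.05],[0,0]])
def fit(P):
    c=P.mean(0);H=(P-c).T@M;a=np.arctan2(H[1,0]-H[0,1],H[0,0]+H[1,1])
    R=np.array([[np.cos(a),-np.sin(a)],[np.sin(a),np.cos(a)]]);q=M@R.T+c
    return np.degrees(a),q,np.abs(q-P).max()
E
python3 - <<'E'
from h import *
s=r.get_state();print(s['tcp_pos'],s['eef_rot'])
c=cam('wrist',s);t=cam('top')
P=np.array([at_z(c,p,.0515)[:2] for p in[(222,58),(325,51),(233,160),(326,154),(277,108)]])
print(fit(P))
a,q,e=fit(P)
for k in q: print(shift([*k,.10],s))
E
```

```text
[ 0.45646907 -0.09331185  0.24023661] [-1.79979328e+02  6.75137348e-02 -7.33940897e-02]
(np.float64(3.5327450177883595), array([[ 0.58405834, -0.04287924],
       [ 0.59022024, -0.14268921],
       [ 0.48424837, -0.04904114],
       [ 0.49041026, -0.14885111],
       [ 0.5372343 , -0.09586518]]), np.float64(0.0008877376917528768))
[ 0.5108 -0.2022  0.5604]
[0.5359 0.197  0.5602]
[ 0.1116 -0.177   0.5609]
[0.1367 0.2222 0.5607]
[0.3237 0.01   0.5606]
```

Request:
step_arm:
  plan:
    - [0.1116, -0.177, 0.1, 0, 10]
    - [0.1116, -0.177, 0.2, 0, 10]
    - [0.1116, -0.177, 0.35, 0, 10]
    - [0.1116, -0.177, 0.5, 0, 10]
    - [0.1116, -0.177, 0.537, 0, 10]
    - [0.1116, -0.177, 0.56, 0, 10]
    - [0.1116, -0.177, 0.58, 0, 10]
    - [0.1116, -0.177, 0.59, 0, 10]
    - [0.1116, -0.177, 0.6, 0, 10]
    - [0.1116, -0.177, 0.609, 0, 10]
    - [0.1116, -0.177, 0.609, 0, 10]
    - [0.1116, -0.177, 0.609, 0, 10]

```text
time_s: 5.83
tcp_pos: [0.4858, -0.0492, 0.0895]
eef_rot: [-180.0, -0.1, -0.0]
contact_force: [1.1, 0.9, -2.5]
gripper_width: 0.0292
gripper_force: 54.9
```

Request:
step_arm:
  plan:
    - [0, 0, 0.006, 0, 10]
    - [0, 0, 0.008, 0, 10]
    - [0, 0, 0.008, 0, 10]

```text
time_s: 6.08
tcp_pos: [0.4859, -0.0492, 0.0876]
eef_rot: [-180.0, -0.1, 0.0]
contact_force: [-1.0, 1.3, 5.1]
gripper_width: 0.0289
gripper_force: 54.9
```

Request:
step_arm:
  plan:
    - [0, 0, 0.002, 0, 10]
    - [0, 0, 0.002, 0, 10]
    - [0, 0, 0.002, 0, 10]

```text
time_s: 6.33
tcp_pos: [0.4861, -0.0491, 0.0873]
eef_rot: [-180.0, -0.1, 0.0]
contact_force: [-0.9, 1.7, 6.4]
gripper_width: 0.0292
gripper_force: 54.9
```

Request:
step_arm:
  plan:
    - [0, 0, -0.04, 0, 10]
    - [0, 0, -0.08, 0, 10]
    - [0.017, 0.13, -0.08, 0, 10]
    - [0.017, 0.27, -0.08, 0, 10]
    - [0.017, 0.399, -0.08, 0, 10]
    - [0.017, 0.399, -0.08, 0, 10]
    - [0.017, 0.399, -0.05, 0, 10]
    - [0.017, 0.399, -0.03, 0, 10]
    - [0.017, 0.399, -0.015, 0, 10]
    - [0.017, 0.399, -0.005, 0, 10]
    - [0.017, 0.399, 0.0, 0, 10]
    - [0.017, 0.399, 0.0, 0, 10]

```text
time_s: 7.33
tcp_pos: [0.4889, -0.1484, 0.0856]
eef_rot: [-180.0, 0.0, 0.0]
contact_force: [0.0, 0.6, -3.3]
gripper_width: 0.0294
gripper_force: 54.9
```

Request:
step_arm:
  plan:
    - [0, 0, 0.006, 0, 10]
    - [0, 0, 0.01, 0, 10]
    - [0, 0, 0.01, 0, 10]
    - [0, 0, 0.01, 0, 10]

```text
time_s: 7.67
tcp_pos: [0.4894, -0.1486, 0.0838]
eef_rot: [-180.0, -0.0, -0.0]
contact_force: [-1.2, 3.7, 2.1]
gripper_width: 0.0292
gripper_force: 54.9
```

Request:
step_arm:
  plan:
    - [0, 0, 0.004, 0, 10]
    - [0, 0, 0.005, 0, 10]
    - [0, 0, 0.005, 0, 10]
    - [0, 0, 0.005, 0, 10]

```text
time_s: 8.0
tcp_pos: [0.4896, -0.1487, 0.0832]
eef_rot: [-180.0, -0.1, -0.0]
contact_force: [-3.8, 5.5, 8.6]
gripper_width: 0.0295
gripper_force: 54.9
```

Request:
step_arm:
  plan:
    - [0, 0, -0.05, 0, 10]
    - [0, 0, -0.1, 0, 10]
    - [0.13, -0.024, -0.1, 0, 10]
    - [0.27, -0.024, -0.1, 0, 10]
    - [0.402, -0.024, -0.1, 0, 10]
    - [0.402, -0.024, -0.1, 0, 10]
    - [0.402, -0.024, -0.065, 0, 10]
    - [0.402, -0.024, -0.045, 0, 10]
    - [0.402, -0.024, -0.03, 0, 10]
    - [0.402, -0.024, -0.02, 0, 10]
    - [0.402, -0.024, -0.015, 0, 10]
    - [0.402, -0.024, -0.015, 0, 10]

```text
time_s: 9.0
tcp_pos: [0.5889, -0.1431, 0.0859]
eef_rot: [180.0, 0.0, -0.0]
contact_force: [0.1, 0.0, -3.9]
gripper_width: 0.0291
gripper_force: 54.9
```

Request:
step_arm:
  plan:
    - [0, 0, 0.004, 0, 10]
    - [0, 0, 0.008, 0, 10]
    - [0, 0, 0.008, 0, 10]
    - [0, 0, 0.008, 0, 10]

```text
time_s: 9.33
tcp_pos: [0.5896, -0.1431, 0.0842]
eef_rot: [180.0, -0.0, -0.0]
contact_force: [-1.0, -0.9, -2.2]
gripper_width: 0.0292
gripper_force: 54.9
```

Request:
step_arm:
  plan:
    - [0, 0, 0.004, 0, 10]
    - [0, 0, 0.008, 0, 10]
    - [0, 0, 0.008, 0, 10]
    - [0, 0, 0.008, 0, 10]

```text
time_s: 9.67
tcp_pos: [0.5898, -0.1432, 0.0829]
eef_rot: [180.0, -0.0, -0.0]
contact_force: [-3.6, 0.4, 5.6]
gripper_width: 0.0293
gripper_force: 54.9
```

Request:
step_arm:
  plan:
    - [0, 0, -0.05, 0, 10]
    - [0, 0, -0.1, 0, 10]
    - [-0.023, -0.13, -0.1, 0, 10]
    - [-0.023, -0.27, -0.1, 0, 10]
    - [-0.023, -0.401, -0.1, 0, 10]
    - [-0.023, -0.401, -0.1, 0, 10]
    - [-0.023, -0.401, -0.065, 0, 10]
    - [-0.023, -0.401, -0.045, 0, 10]
    - [-0.023, -0.401, -0.03, 0, 10]
    - [-0.023, -0.401, -0.02, 0, 10]
    - [-0.023, -0.401, -0.015, 0, 10]
    - [-0.023, -0.401, -0.015, 0, 10]

```text
time_s: 10.67
tcp_pos: [0.5836, -0.0436, 0.0852]
eef_rot: [180.0, 0.1, -0.1]
contact_force: [-0.3, -0.1, -3.7]
gripper_width: 0.0294
gripper_force: 54.9
```

Request:
step_arm:
  plan:
    - [0, 0, 0.004, 0, 10]
    - [0, 0, 0.008, 0, 10]
    - [0, 0, 0.008, 0, 10]
    - [0, 0, 0.008, 0, 10]

```text
time_s: 11.0
tcp_pos: [0.584, -0.0431, 0.084]
eef_rot: [180.0, -0.0, -0.0]
contact_force: [-1.3, -1.7, -1.9]
gripper_width: 0.0292
gripper_force: 54.9
```

Request:
step_arm:
  plan:
    - [0, 0, 0.004, 0, 10]
    - [0, 0, 0.008, 0, 10]
    - [0, 0, 0.008, 0, 10]
    - [0, 0, 0.008, 0, 10]

```text
time_s: 11.33
tcp_pos: [0.5842, -0.0431, 0.083]
eef_rot: [180.0, -0.1, 0.0]
contact_force: [-2.6, -2.3, 7.5]
gripper_width: 0.0292
gripper_force: 54.9
```

Request:
step_arm:
  plan:
    - [0, 0, -0.05, 0, 10]
    - [0, 0, -0.1, 0, 10]
    - [-0.1, 0.11, -0.1, 0, 10]
    - [-0.188, 0.211, -0.1, 0, 10]
    - [-0.188, 0.211, -0.1, 0, 10]
    - [-0.188, 0.211, -0.065, 0, 10]
    - [-0.188, 0.211, -0.045, 0, 10]
    - [-0.188, 0.211, -0.03, 0, 10]
    - [-0.188, 0.211, -0.02, 0, 10]
    - [-0.188, 0.211, -0.015, 0, 10]
    - [-0.188, 0.211, -0.015, 0, 10]

```text
time_s: 12.25
tcp_pos: [0.537, -0.0952, 0.0849]
eef_rot: [180.0, 0.1, 0.0]
contact_force: [0.1, -0.5, -3.7]
gripper_width: 0.0293
gripper_force: 54.9
```

Request:
step_arm:
  plan:
    - [0, 0, 0.004, 0, 10]
    - [0, 0, 0.008, 0, 10]
    - [0, 0, 0.008, 0, 10]
    - [0, 0, 0.008, 0, 10]

```text
time_s: 12.58
tcp_pos: [0.5371, -0.0952, 0.0837]
eef_rot: [-180.0, -0.0, -0.0]
contact_force: [-0.1, 1.5, -1.6]
gripper_width: 0.029
gripper_force: 54.9
```

Request:
step_arm:
  plan:
    - [0, 0, 0.004, 0, 10]
    - [0, 0, 0.008, 0, 10]
    - [0, 0, 0.008, 0, 10]
    - [0, 0, 0.008, 0, 10]

```text
time_s: 12.92
tcp_pos: [0.5374, -0.0953, 0.0826]
eef_rot: [-180.0, -0.1, -0.0]
contact_force: [-4.0, 4.1, 7.5]
gripper_width: 0.0293
gripper_force: 54.9
```

Pads 1, 2, 4 and 5 stop at about 43 mm, and pad 3 at about 47.5 mm. I return to pad 3.

Request:
step_arm:
  plan:
    - [0, 0, -0.05, 0, 10]
    - [0, 0, -0.1, 0, 10]
    - [-0.1, -0.09, -0.1, 0, 10]
    - [-0.213, -0.185, -0.1, 0, 10]
    - [-0.213, -0.185, -0.1, 0, 10]
    - [-0.213, -0.185, -0.065, 0, 10]
    - [-0.213, -0.185, -0.045, 0, 10]
    - [-0.213, -0.185, -0.03, 0, 10]
    - [-0.213, -0.185, -0.02, 0, 10]
    - [-0.213, -0.185, -0.015, 0, 10]
    - [-0.213, -0.185, -0.015, 0, 10]

```text
time_s: 13.83
tcp_pos: [0.4843, -0.0496, 0.0861]
eef_rot: [180.0, 0.0, -0.0]
contact_force: [-7.4, 3.5, 17.4]
gripper_width: 0.029
gripper_force: 54.9
```

```bash
python3 - <<'E'
from h import *
s=r.get_state();print(s['tcp_pos'],s['eef_rot'],s['time_s'],s['contact_force'])
cv2.imwrite('pics/w3.png',eyes.capture('wrist')[:,:,::-1])
im=eyes.capture('side')[:,:,::-1];cv2.imwrite('pics/s3.png',cv2.resize(im[100:210,240:370],None,fx=5,fy=5,interpolation=cv2.INTER_CUBIC))
E
```

```text
[ 0.48434604 -0.04959219  0.08611453] [ 1.79975956e+02  6.29433785e-03 -3.59976707e-02] 13.8333 [-7.44279705  3.45310213 17.39177247]
```

View pics/s3.png

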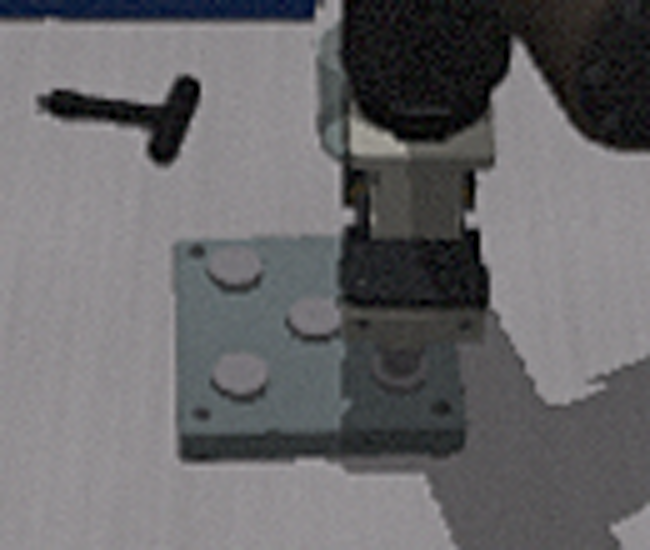

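Force is about 21 N with the TCP at 86.1 mm, so pad 3 is confirmed as the high one. The side view shows the plug within about 2 mm of the pad's middle, so I ease off before releasing.

Request:
step_arm:
  plan:
    - [0, 0, -0.01, 0, 10]
    - [0, 0, -0.016, 0, 10]
    - [0, 0, -0.016, 0, 10]
    - [0, 0, -0.016, 0, 10]

```text
time_s: 14.27
tcp_pos: [0.4837, -0.0496, 0.0888]
eef_rot: [180.0, 0.0, -0.1]
contact_force: [-0.4, -0.4, -3.7]
gripper_width: 0.0289
gripper_force: 54.9
```

Request:
step_arm:
  plan:
    - [0, 0, 0.002, 0, 10]
    - [0, 0, 0.003, 0, 10]
    - [0, 0, 0.003, 0, 10]

```text
time_s: 14.52
tcp_pos: [0.4837, -0.0495, 0.0884]
eef_rot: [180.0, 0.0, -0.0]
contact_force: [-0.2, -1.7, -1.8]
gripper_width: 0.0293
gripper_force: 54.9
```

Lightly in contact, about 2 N. Opening slowly.

Request:
step_arm:
  plan:
    - [0, 0, 0, 0, 32]
    - [0, 0, 0, 0, 34]
    - [0, 0, 0, 0, 38]
    - [0, 0, 0, 0, 44]
    - [0, 0, 0, 0, 52]
    - [0, 0, 0, 0, 60]
    - [0, 0, 0, 0, 60]
    - [0, 0, 0, 0, 60]
    - [0, 0, 0, 0, 60]

```text
time_s: 15.27
tcp_pos: [0.4837, -0.0493, 0.0886]
eef_rot: [-180.0, -0.0, -0.0]
contact_force: [-0.5, -0.3, -0.1]
gripper_width: 0.0599
gripper_force: 0.0
```

Request:
step_arm:
  plan:
    - [0, 0, -0.05, 0, 60]
    - [0, 0, -0.1, 0, 60]
    - [0, 0, -0.2, 0, 60]
    - [0, 0, -0.3, 0, 60]
    - [0, 0, -0.4, 0, 60]
    - [0, 0, -0.5, 0, 60]
    - [0, 0, -0.5, 0, 60]
    - [0, 0, -0.5, 0, 60]

```text
time_s: 15.93
tcp_pos: [0.4845, -0.0491, 0.215]
eef_rot: [-179.9, -0.2, -0.0]
contact_force: [0.3, -0.1, -1.2]
gripper_width: 0.0597
gripper_force: 0.0
```

```bash
python3 - <<'E'
from h import *
s=r.get_state();print(s['tcp_pos'],s['eef_rot'],s['time_s'],s['contact_force'],s['gripper_width'])
cv2.imwrite('pics/w4.png',eyes.capture('wrist')[:,:,::-1])
print(proj(cam('wrist',s),[.4842,-.0490,.128]),proj(cam('wrist',s),[.4842,-.0490,.048]))
E
```

```text
[ 0.48445907 -0.04905626  0.21498487] [-1.79942421e+02 -1.88226699e-01 -2.22477861e-02] 15.9333 [ 0.31174821 -0.14425733 -1.18739991] 0.05974527025719185
[274.1846153  217.57745394] [274.27498677 191.95176236]
```

View pics/w4.png

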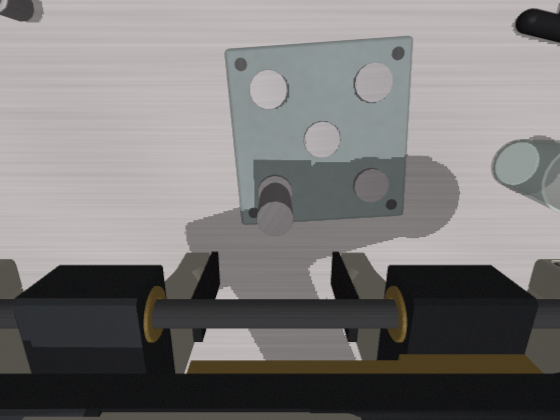

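The plug stands upright, its top at (275,217) where I predicted (274,218). I check centring against the other pads at (268,89), (374,83), (371.5,185.5) and (322,139).

```bash
python3 - <<'E'
from h import *
s=r.get_state();c=cam('wrist',s)
P=np.array([at_z(c,p,.0435)[:2] for p in[(268.5,89.5),(374,83),(371.5,185.5),(322,139)]])
p3=(P[0]-P[1]+P[2]);print(p3,2*P[3]-P[1],at_z(c,(275.5,216.5),.1275))
E
```

```text
[ 0.48317843 -0.05038967] [ 0.48439602 -0.04977695] [ 0.48429742 -0.05019077  0.1275    ]
```

Centred within about 1 mm, so I hand in.

```bash
python3 -c "
from plant import workorder
print(workorder.close_job())"
```

```text
the job is handed in; nothing more can be done
None
```

The near left pad (pad_3) has the high stop, at about 47.5 mm against about 43 mm for the other four; the plug stands upright on it, within about 1 mm of its middle, and the job is handed in at about 16 s, though the second press on pad_3 reached about 21 N, just over the 20 N limit.

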